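Make up the two shoe-care kits

ROBOT

A 6-joint arm with a two-finger parallel gripper is mounted at the origin on the work surface. World frame = base frame: x ahead of the robot, y to its left, z up, the work surface at z = 0. Lengths are in m, angles in rad, forces in N, time in s.
With the tool pointing down it reaches from about 0.35 to 0.85 m from the base axis. Payload 8.1 kg.
Tool frame: the origin (TCP) lies midway between the tips of the shut fingers; the grasp point (between the pads) lies 19 mm behind it; z points along the fingers, y is the line along which they close (so a half turn about z gives the same grasp; the last joint's range is limited). The gripper opens to 85 mm and grips with 20 to 120 N. Pads are 22 mm wide; open, the fingers measure 114 mm over their backs; the gripper's body (76 mm by 85 mm) begins 54 mm behind the grasp point. The pads swing forward as they close: fully open they stand 13 mm farther back than shut.
Start: joints at [1.238, 0.13, 1.488, -0, 1.523, -0.085], TCP at [0.147, 0.582, 0.231] pointing down, gripper open.
Joint ranges: [-2.96, 2.96], [-0.89, 2.26], [0.02, 2.5], [-1.34, 4.48], [0, 2.73], [-2.66, 2.66]. Speed limits (rad/s): [2.39, 2.39, 2.79, 3.14, 3.14, 3.14].

INTERFACE

Orientations are given as [roll, pitch, yaw] about the fixed x, y, z axes, in that order (R = Rz(yaw) Ry(pitch) Rx(roll)).
In Python, from cell import ctrl, state, grab_frame, camera_model gives the robot as it stands. Calls block until the motion is done:
- ctrl.goto(position, orientation): joint-space move of the TCP to a pose.
- ctrl.movel(position, v=0.15, orientation=None): straight line of the TCP; orientation=None keeps the orientation; v is the mean speed in m/s.
- ctrl.move_j(angles): joint-space move.
- ctrl.grip(opening, newtons=None): finger opening in m; newtons is the grip in N (None keeps the last); returns when the fingers have stopped.
- ctrl.sleep(seconds).
- ctrl.ik(position, orientation): joint angles nearest the present ones, or None.
- state(): the state.
- grab_frame(name): name is "scene" or "top"; returns (picture, depth): 480x640x3 uint8, red, green, blue; 480x640 float32, m along the optical axis (not along the pixel's ray), 0 where there is no reading.
- camera_model(name): a dict with "vfov" (degrees; the focal length in pixels is half the picture's height over the tangent of half this angle, whatever the lens; pixels are square), "cx", "cy" (the principal point, pixels), "k1" (the pictures are not rectified: a ray, as slopes to the right and down, at radius r is drawn at 1 + k1 r^2 times it, then the intrinsics apply), "rvec" (rotation vector, rad) and "tvec" (3), from world to camera coordinates, as OpenCV has them. Camera axes: x right, y down, z forward; pixel columns grow to the right and rows downward; lengths in m; the calibration is good to about 2 mm. A picture is of the moment at which its call begins. camera_model takes no time and is no camera call.
A pose or a line that the arm cannot do raises ctrl.Unreachable and nothing moves.
- ctrl.finish_job(): hands the job in; it is judged then, once.
The state is a dict: "clock": time; "qpos": joint angles; "joint_velocities": joint speeds; "tau": joint torques, N m; "ee_pos": TCP position; "eef_rot": TCP orientation; "wrist_force": force on the tool from outside, world axes, zero at the start; "moment": the same for the moment, N m; "grip_width": finger opening in m; "grasp_force": force on a finger pad.
Only numpy, scipy, OpenCV 4.12 (cv2) and the standard library are available. Lean on these libraries where they do the work, as an engineer would, in place of code of your own. Each camera call takes 0.05 s, during which the arm holds its last target. There are 200 camera calls.

TASK

Make up the two shoe-care kits from the things on the bench: the wide tray gets the large polish tin, the horsehair brush and the dauber, and the narrow tray gets the small polish tin and the shoe horn. Each piece must lie flat on the floor of its own tray, the same way up as it lies now, with nothing resting on the rim or on another piece. Leave the trays flat on the bench, and the jar of shoe cream and the mug standing where they are.

Things in the scene. Friction and masses are not known exactly. Their poses are not given: they have to be found in the camera images.
- wide_tray: The wider of two shallow open pine trays: inside 216 mm long (its x) by 136 mm wide (its y), floor 6 mm thick, walls 8 mm thick, rim 22 mm above the bench; a 9 mm cleat sticks out of each end. Loose, 0.45 kg. Origin: centre of its underside; z up. Its length points roughly away from the robot; the trays may stand in either order.
- narrow_tray: The narrower of two shallow open pine trays: inside 212 mm long (its x) by 96 mm wide (its y), floor 6 mm thick, walls 8 mm thick, rim 22 mm above the bench; a 9 mm cleat sticks out of each end. Loose, 0.35 kg. Origin: centre of its underside; z up.
- large_tin: Large closed black polish tin, a flat round can 64 mm in diameter and 30 mm high, lid up, about 0.12 kg. The small steel key on its side is in the way of nothing. Origin: centre of its underside; z up.
- small_tin: Small closed black polish tin, 44 mm in diameter and 24 mm high, lid up, about 0.05 kg. Origin: centre of its underside; z up.
- brush: Horsehair shine brush with a rectangular wooden block, lying bristles down: 150 mm long (its x), 46 mm wide (its y), 48 mm high; the wooden block is the top 21 mm, the dark (stiff) bristles below it are 40 mm wide. About 0.16 kg. Origin: centre of its underside; z up.
- dauber: Steel polish dauber, bristles down: 124 mm long (its x), 28 mm high, 0.09 kg. Round head, 38 mm across (stiff tuft, steel cup on top), centred at x = +43 mm; a straight steel strap handle, 15 mm wide, 5 mm thick, slopes from the head down to the bench at the -x end; near the balance point, x = +8 mm, its middle is 19 mm high. Origin: on the underside plane, midway along the length; z up.
- shoe_horn: Red plastic shoe horn lying hollow side down: 140 mm long (its x), 40 mm wide at the spoon end (+x), about 11 mm high. The -x half is a solid straight handle 22 mm wide and 10 mm high that ends at the origin; the spoon half is a thin shell. About 0.03 kg. Origin: on the underside plane, midway along the length; z up.
- cream_jar: White jar of shoe cream with a bare metal cap, 52 mm in diameter and 62 mm high; belongs to neither kit. Loose. Origin: centre of its underside.
- mug: White mug, 80 mm across and 80 mm high, handle to its +y; stands beyond the trays. Loose. Origin: centre of its underside.

How it is judged:
By the outcome, as a careful person would: the job done as asked, in the order asked, and still so for the second after the job is handed in, with the robot touching nothing.
It also fails if it takes over 115 s, if anything falls off the work surface, if the arm or the gripper's body presses on something with over 40 N, if the wrist force passes 120 N, or if a joint passes its speed limit or range.

## Working session

There is one attempt and no reset: what is moved stays moved. The work goes in short steps, each a Python script; the robot and the scene stay as the last script left them, time stands still between calls to the robot, and variables do not carry over. Pictures are saved under pics/ and viewed, at most 14 in all, crops included, and the job is handed in when it is done.

```bash
ls; mkdir -p pics; python3 - <<'E'
from cell import *
import cv2,numpy as np,pickle
d={}
for n in("top","scene"):
    p,z=grab_frame(n);cv2.imwrite(f"pics/{n}0.png",p[:,:,::-1]);d[n]=(p,z);m=camera_model(n);print(n,m,(z>0).mean())
pickle.dump(d,open("f0.pkl","wb"));print(state()['clock'])
E
```

```text
pics
top {'vfov': 52.58824521908629, 'cx': 314.82092220065795, 'cy': 234.37510634094158, 'k1': 0.025622768665064116, 'rvec': array([ 2.15335945, -2.09986268,  0.16411109]), 'tvec': array([-0.01039838,  0.5913608 ,  1.01352066])} 0.996123046875
scene {'vfov': 54.88657701002541, 'cx': 313.2608749209555, 'cy': 240.85370088002674, 'k1': 0.011552848777141128, 'rvec': array([ 2.08530905,  1.36039516, -0.54088568]), 'tvec': array([-0.25918932, -0.39327126,  1.4287402 ])} 0.9957877604166666
0.1
```

View pics/top0.png

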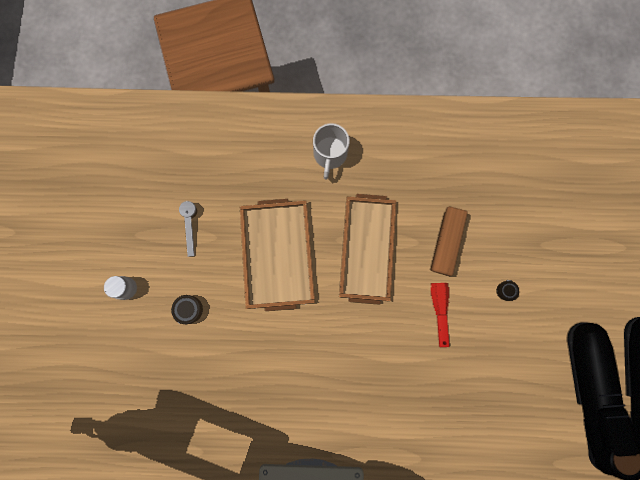

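View pics/scene0.png

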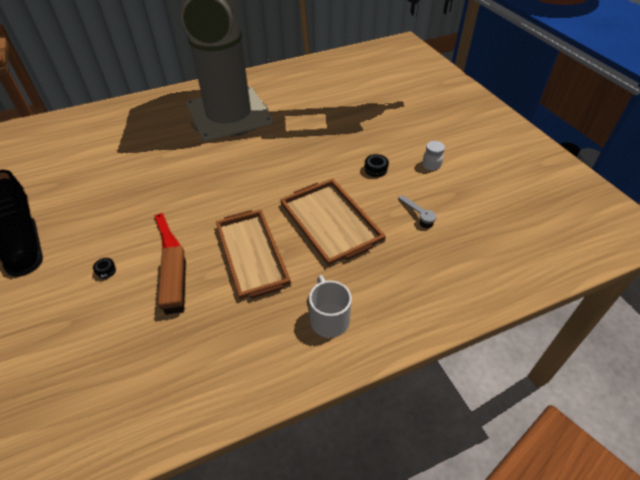

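The top picture shows the wide tray at about (279,254), the narrow tray at (369,248), dauber (189,228), large tin (187,309), jar (116,287), brush (450,241), horn (440,315), small tin (508,290) and mug (331,146). Next I'll check the calibration's handedness by projecting known points, then measure.

```bash
cat > vis.py <<'E'
import numpy as np,cv2
from cell import *
def cam(n):
    m=camera_model(n);f=240/np.tan(np.radians(m['vfov'])/2)
    K=np.array([[f,0,m['cx']],[0,f,m['cy']],[0,0,1.]]);R=cv2.Rodrigues(m['rvec'])[0]
    return K,np.array([m['k1'],0,0,0.]),R,np.asarray(m['tvec'],float)
def proj(n,P):
    K,D,R,t=cam(n);return cv2.projectPoints(np.float64(P).reshape(-1,3),R,t,K,D)[0][:,0]
def ray(n,px):
    K,D,R,t=cam(n);u=cv2.undistortPoints(np.float64(px).reshape(-1,1,2),K,D)[:,0]
    return -R.T@t,np.c_[u,np.ones(len(u))]@R
def onplane(n,px,z):
    c,d=ray(n,px);return c+d*((z-c[2])/d[:,2])[:,None]
def cloud(n,depth):
    c,d=ray(n,np.stack(np.meshgrid(range(640),range(480)),-1).reshape(-1,2))
    return (c+d*depth.reshape(-1,1)).reshape(480,640,3)
E
python3 - <<'E'
from vis import *
import pickle
np.set_printoptions(precision=3,suppress=True)
d=pickle.load(open("f0.pkl","rb"))
for n in("top","scene"):
    K,D,R,t=cam(n);print(n,"cam",-R.T@t,"R",R.tolist())
    print(proj(n,[[0,0,0],[.147,.582,.231],[.5,0,0],[.5,.2,0],[.7,0,0]]))
C=cloud("top",d["top"][1])
for nm,u,v in [("wide",279,254),("narrow",369,248),("daubhead",188,209),("daubend",191,253),("ltin",187,309),("jar",115,287),("brush",450,241),("hornspoon",440,290),("hornend",444,343),("stin",508,290),("mug",331,146),("bench",400,380)]:
    print(nm,C[v,u])
S=cloud("scene",d["scene"][1])
for nm,u,v in [("ltin",376,162),("brush",173,275),("stin",104,267),("jar",435,148),("daubhead",427,215),("bench",300,380)]:print("S",nm,S[v,u])
E
```

```text
top cam [ 0.413 -0.013  1.098] R [[0.02619667040312068, -0.9995800978734761, -0.012383957164069995], [-0.985519554073357, -0.023748153566669705, -0.16789054095220762], [0.1675259472405432, 0.016602805107124488, -0.9857278548685401]]
[[309.794 520.257]
 [-42.042 472.148]
 [316.016 278.031]
 [227.696 275.836]
 [318.232 192.055]]
scene cam [ 1.251 -0.241  0.8  ] R [[0.39620181226725437, 0.9179655747950556, -0.01906115020993887], [0.6804439577168847, -0.30749725660495164, -0.6651627301548175], [-0.6164577393161068, 0.2505686346524868, -0.7464550990954938]]
[[229.316 113.483]
 [429.549  19.573]
 [288.064 218.972]
 [361.636 195.62 ]
 [321.674 279.341]]
wide [0.552 0.085 0.008]
narrow [ 0.571 -0.119  0.003]
daubhead [0.647 0.293 0.026]
daubend [0.549 0.285 0.007]
ltin [0.423 0.278 0.03 ]
jar [0.466 0.427 0.061]
brush [ 0.583 -0.289  0.053]
hornspoon [ 0.48  -0.275  0.013]
hornend [ 0.365 -0.282  0.011]
stin [ 0.483 -0.419  0.025]
mug [ 0.809 -0.027  0.01 ]
bench [ 0.284 -0.188  0.001]
S ltin [0.432 0.275 0.033]
S brush [ 0.6   -0.289  0.051]
S stin [ 0.496 -0.422  0.027]
S jar [0.477 0.42  0.063]
S daubhead [0.651 0.291 0.031]
S bench [ 0.894 -0.13   0.003]
```

The calibration is consistent: picture right is -y and heights match the given sizes. The black pair at the right is not the arm. Next, precise poses from both cameras.

```bash
cat > meas.py <<'E'
from vis import *
# name: ROI centre, half sizes, z threshold, top plane height
OBJ=dict(wide=((.552,.085),(.16,.105),.014,.022),narrow=((.571,-.119),(.15,.09),.014,.022),
 ltin=((.425,.277),(.06,.06),.024,.030),stin=((.488,-.42),(.05,.05),.018,.024),
 brush=((.59,-.289),(.10,.07),.038,.048),horn=((.43,-.28),(.1,.05),.0,.010),daub=((.6,.29),(.09,.05),.004,.02))
def measure(frames,names=None,obj=OBJ):
    for k in names or obj:
        c,h,zt,zp=obj[k]
        for n in frames:
            p,dep=frames[n];C=cloud(n,dep)
            m=(abs(C[...,0]-c[0])<h[0])&(abs(C[...,1]-c[1])<h[1])&(C[...,2]>zt)
            q=p.astype(int)
            if k=='horn': m&=(q[...,0]>110)&(q[...,1]<60)
            if k=='daub': m&=(q.max(-1)-q.min(-1)<25)
            if k in('ltin','stin','brush','horn','wide','narrow'):
                nl,lab,st,_=cv2.connectedComponentsWithStats(m.astype(np.uint8));
                if nl<2: print(k,n,'none');continue
                m=lab==1+st[1:,4].argmax()
            v,u=np.nonzero(m)
            X=onplane(n,np.c_[u,v],zp) if k!='daub' else C[m]
            zmed=np.median(C[m][:,2])
            if k=='daub':
                r=cv2.minAreaRect(np.float32(X[:,:2]*1e3)); hd=C[m][C[m][:,2]>.02]
                print(k,n,'rect',np.round(r[0],1),np.round(r[1],1),round(r[2],1),'head',np.round(hd.mean(0)*1e3,1),'n',len(hd),len(X))
            elif 'tin' in k:
                (x,y),r=cv2.minEnclosingCircle(np.float32(X[:,:2]*1e3));print(k,n,'circ',round(x,1),round(y,1),'d',round(2*r,1),'mean',np.round(X[:,:2].mean(0)*1e3,1),'z',round(zmed*1e3,1))
            else:
                r=cv2.minAreaRect(np.float32(X[:,:2]*1e3));print(k,n,np.round(r[0],1),np.round(r[1],1),round(r[2],1),'mean',np.round(X[:,:2].mean(0)*1e3,1),'z',round(zmed*1e3,1))
E
python3 - <<'E'
from meas import *
import pickle
measure(pickle.load(open("f0.pkl","rb")))
E
```

```text
wide top [550.8  91.9] [248.9 153.9] 6.3 mean [548.6  92.4] z 21.4
wide scene [557.7  87. ] [254.4 157.2] 6.3 mean [568.6  88.3] z 22.1
narrow top [ 569.1 -113. ] [112. 245.] 86.6 mean [ 566.3 -113.7] z 21.3
narrow scene [ 576.  -115.9] [112.3 250.3] 86.7 mean [ 588.8 -116.4] z 22.8
ltin top circ 423.4 281.6 d 64.1 mean [423.1 281.6] z 29.7
ltin scene circ 428.5 279.5 d 69.8 mean [428.2 278.7] z 30.7
stin top circ 483.3 -419.7 d 45.1 mean [ 482.6 -420.4] z 23.2
stin scene circ 488.5 -424.7 d 50.9 mean [ 487.7 -424.4] z 25.4
brush top [ 585.8 -289.4] [ 47.1 149.4] 75.7 mean [ 584.9 -289.5] z 47.5
brush scene [ 594.6 -291. ] [ 48.3 156.6] 75.8 mean [ 598.5 -292.7] z 49.4
horn top [ 427.2 -273.8] [ 37.5 137.3] 89.1 mean [ 436.2 -276.8] z 9.8
horn scene [ 424.5 -284.5] [123.2  34.5] 6.2 mean [ 431.9 -281.6] z 12.0
daub top rect [605.6 289.2] [122.9  36.1] 8.5 head [639.3 294.6  26.6] n 280 477
daub scene rect [609.4 284. ] [120.   34.9] 10.9 head [647.1 290.3  27.6] n 197 337
```

```bash
cat > act.py <<'E'
from vis import *
from numpy import radians as rad,cos,sin,pi
def back(w):
    s=-.104+w/2/.057; return .057*(.9945-np.sqrt(1-s*s))
WIDE=(.553,.090,6.3);NAR=(.5713,-.1145,-3.4)
def comp(T,p):  # pose T=(x,y,deg) applied to (x,y,deg)
    a=rad(T[2]);return (T[0]+cos(a)*p[0]-sin(a)*p[1],T[1]+sin(a)*p[0]+cos(a)*p[1],T[2]+p[2])
def ori(deg):
    return [pi,0,rad((deg+90)%180-90)]
def chk(g,tag=''):
    for z in(.03,.14):
        q=ctrl.ik([g[0],g[1],z],ori(g[2]));print(tag,np.round(g,3),None if q is None else np.round(q,2))
def pick(g,h,w,opening,N):
    z=h-back(w);o=ori(g[2])
    ctrl.grip(opening)
    ctrl.goto([g[0],g[1],h+.07],o);ctrl.movel([g[0],g[1],z],v=.12)
    ctrl.grip(max(w-.02,0),N);s=state();print('grip',round(s['grip_width'],4),np.round(s['grasp_force'],1),'t',round(s['clock'],1))
    ctrl.movel([g[0],g[1],.14],v=.2);s=state();print('lifted',round(s['grip_width'],4),np.round(s['grasp_force'],1),np.round(s['wrist_force'],1))
def place(g,h,w,rel=.009):
    z=h-back(w)+.006+.001;o=ori(g[2])
    ctrl.goto([g[0],g[1],.14],o);ctrl.movel([g[0],g[1],z+.02],v=.2);ctrl.movel([g[0],g[1],z],v=.05)
    print('down',np.round(state()['wrist_force'],1))
    ctrl.grip(w+rel);ctrl.sleep(.2);ctrl.movel([g[0],g[1],z+.05],v=.12);ctrl.movel([g[0],g[1],.14],v=.25);print('t',round(state()['clock'],1))
def shot(name,f="top"):
    p,d=grab_frame(f);cv2.imwrite(f"pics/{name}.png",p[:,:,::-1]);return p,d
E
python3 - <<'E'
from act import *
import pickle
fr=pickle.load(open("f0.pkl","rb"));print(state()['eef_rot'])
for k,c,h in(("horn",(.43,-.28),(.1,.05)),("daub",(.6,.29),(.09,.05))):
    for n in fr:
        p,d=fr[n];C=cloud(n,d);q=p.astype(int)
        m=(abs(C[...,0]-c[0])<h[0])&(abs(C[...,1]-c[1])<h[1])
        m&=((q[...,0]>110)&(q[...,1]<60)) if k=="horn" else (C[...,2]>.004)&(q.max(-1)-q.min(-1)<25)
        X=C[m][:,:2]*1e3;mu=X.mean(0);ax=np.linalg.eigh(np.cov(X.T))[1][:,1];ax*=np.sign(ax[0])
        t=(X-mu)@ax;lo,hi=t.min(),t.max();l=X[t<lo+(hi-lo)*.45].mean(0);e=X[t>hi-(hi-lo)*.3].mean(0)
        dd=e-l
        print(k,n,'pca deg',np.degrees(np.arctan2(ax[1],ax[0])).round(1),'tail->head deg',np.degrees(np.arctan2(dd[1],dd[0])).round(1),'len',(hi-lo).round(1),'mid',(mu+ax*(lo+hi)/2).round(1),'tail',l.round(1),'head',e.round(1))
for tag,T,ys in(("ltin",(.4247,.2813,0),(0,45,90,-45)),("tinpl",comp(WIDE,(-.062,.024,0)),(45,-45)),("brush",(.5885,-.290,-14.3),(0,)),("brushpl",comp(WIDE,(0,-.041,0)),(0,))):
    for y in ys:chk((T[0],T[1],T[2]+y),tag)
E
```

```text
[-3.13986096e+00 -1.73881672e-04  2.89379290e+00]
horn top pca deg 3.6 tail->head deg 3.6 len 137.9 mid [ 427.4 -277.5] tail [ 388.9 -280.2] head [ 475.6 -274.7]
horn scene pca deg 4.5 tail->head deg 5.8 len 161.9 mid [ 441.3 -281. ] tail [ 399.8 -284.2] head [ 486.4 -275.5]
daub top pca deg 4.8 tail->head deg 4.5 len 122.7 mid [605.4 291.3] tail [572.1 288.6] head [646.4 294.5]
daub scene pca deg 3.3 tail->head deg 3.3 len 121.0 mid [608.6 286.7] tail [576.9 284.7] head [654.3 289.2]
ltin [0.425 0.281 0.   ] [ 0.48  0.09  1.92 -0.    1.13  2.06]
ltin [0.425 0.281 0.   ] [ 0.48 -0.05  1.85 -0.    1.35  2.06]
ltin [ 0.425  0.281 45.   ] [ 0.48  0.09  1.92 -0.    1.13  1.27]
ltin [ 0.425  0.281 45.   ] [ 0.48 -0.05  1.85 -0.    1.35  1.27]
ltin [ 0.425  0.281 90.   ] [ 0.48  0.09  1.92  0.    1.13 -2.66]
ltin [ 0.425  0.281 90.   ] [ 0.48 -0.05  1.85  0.    1.35 -2.66]
ltin [  0.425   0.281 -45.   ] None
ltin [  0.425   0.281 -45.   ] None
tinpl [ 0.489  0.107 51.3  ] [ 0.11  0.06  1.95 -0.    1.13  0.79]
tinpl [ 0.489  0.107 51.3  ] [ 0.11 -0.08  1.87 -0.    1.35  0.79]
tinpl [  0.489   0.107 -38.7  ] [ 0.11  0.06  1.95 -0.    1.13  2.36]
tinpl [  0.489   0.107 -38.7  ] [ 0.11 -0.08  1.87 -0.    1.35  2.36]
brush [  0.588  -0.29  -14.3  ] [-0.54  0.45  1.49 -0.    1.2   1.28]
brush [  0.588  -0.29  -14.3  ] [-0.54  0.33  1.42 -0.    1.39  1.28]
brushpl [0.557 0.049 6.3  ] [-0.    0.21  1.78 -0.    1.15  1.46]
brushpl [0.557 0.049 6.3  ] [-0.    0.08  1.71 -0.    1.35  1.46]
```

```bash
python3 - <<'E'
from act import *
pick((.4247,.2813,45),.014,.064,.085,40)
t=comp(WIDE,(-.062,.024,45));place(t,.014,.064)
pick((.5885,-.290,-14.3),.026,.046,.072,50)
place(comp(WIDE,(0,-.041,0)),.026,.046)
ctrl.goto([.40,-.28,.2],ori(4))
shot('a1');shot('a1s','scene')
E
```

```text
grip 0.0621 43.1 t 3.0
lifted 0.0624 43.9 [-0.5  0.4 -1.1]
down [-2.4 -0.4  7.7]
t 7.3
grip 0.0452 53.5 t 10.2
lifted 0.0449 52.7 [-1.2  0.2 -2.4]
down [-1.6  1.   4.9]
t 14.8
```

View pics/a1.png

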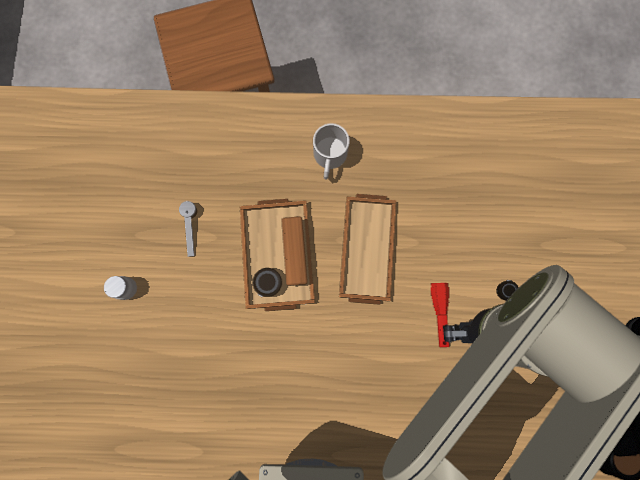

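The tin (267,282) and brush (294,251) lie inside the wide tray, with free floor at about (265,235) for the dauber. Continuing with the other three pieces.

```bash
python3 - <<'E'
from act import *
D=(.6075,.289,4.2);pick(comp(D,(.008,0,0)),.006,.015,.045,70)
place(comp(WIDE,(.040+.008,.027,0)),.006,.015,.012)
pick((.4843,-.4225,0),.006,.044,.075,40)
place(comp(NAR,(.074,0,0)),.006,.044)
H=(.4285,-.2785,4.2);pick(comp(H,(-.025,0,0)),.002,.022,.05,40)
place(comp(NAR,(-.028-.025,0,0)),.002,.022)
ctrl.goto([.2,.5,.25],ori(60))
import pickle
pickle.dump({"top":shot('a2'),"scene":shot('a2s','scene')},open("f2.pkl","wb"))
E
```

```text
grip 0.0125 68.3 t 19.9
lifted 0.0123 68.3 [-0.4 -0.4 -1.7]
down [-2.4 -0.1  6. ]
t 24.1
grip 0.0424 40.5 t 27.8
lifted 0.0424 40.6 [-0.5 -0.  -0.9]
down [-0.1  1.7  4.3]
t 32.7
grip 0.0208 39.7 t 35.1
lifted 0.0207 39.1 [ 0.7  0.1 -1. ]
down [-1.3  0.4  6.6]
t 39.6
```

```bash
python3 - <<'E'
import cv2
a=cv2.imread("pics/a2.png")[120:330,90:410];b=cv2.imread("pics/a2s.png")[130:340,140:460]
cv2.imwrite("pics/a2c.png",cv2.resize(cv2.vconcat([a,b]),None,fx=1.42,fy=1.42,interpolation=2))
E
```

```text
(no output)
```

View pics/a2c.png

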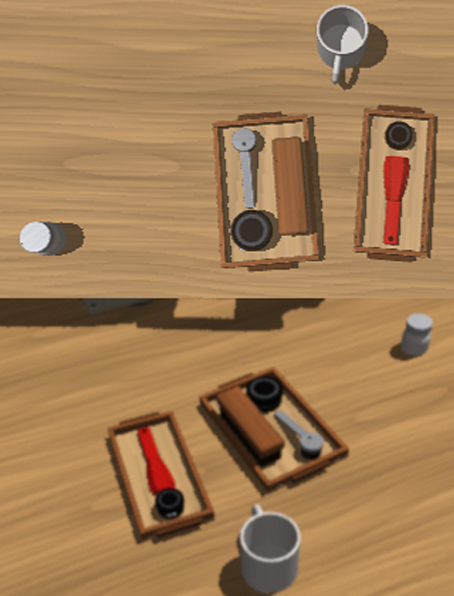

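The crop shows all five pieces in their trays; the dauber's tail at (252,205) is close to the large tin's edge at about (252,212). Checking heights and that gap before handing in.

```bash
python3 - <<'E'
from meas import *
import pickle
from act import comp,WIDE,NAR
fr=pickle.load(open("f2.pkl","rb"));np.set_printoptions(precision=1,suppress=True)
def L(T,X):
    a=np.radians(T[2]);d=X[...,:2]-np.array(T[:2]);return np.stack([d[...,0]*np.cos(a)+d[...,1]*np.sin(a),-d[...,0]*np.sin(a)+d[...,1]*np.cos(a),X[...,2]],-1)*1e3
O={k:(comp(T,(x,y,0))[:2],(.05,.05),zt,zp) for k,T,x,y,zt,zp in(("ltin",WIDE,-.062,.024,.031,.036),("stin",NAR,.074,0,.025,.030))}
O['wide']=((.553,.09),(.16,.105),.014,.022);O['narrow']=((.571,-.1145),(.15,.08),.014,.022);O['brush']=(comp(WIDE,(0,-.041,0))[:2],(.1,.04),.044,.054)
measure({"top":fr["top"]},None,O)
for n in fr:
    p,d=fr[n];C=cloud(n,d);q=p.astype(int)
    A=L(WIDE,C);m=(q.max(-1)-q.min(-1)<25)&(q.mean(-1)>75)&(abs(A[...,0])<105)&(A[...,1]>-12)&(A[...,1]<65)
    X=A[m];
    for lo in range(-35,110,15):
        s=X[(X[:,0]>=lo)&(X[:,0]<lo+15)]
        if len(s):print(n,'daub x',lo,len(s),np.median(s,0))
    print('xrange',X[:,0].min(),X[:,0].max())
    B=L(NAR,C);m=(q[...,0]>110)&(q[...,1]<60)&(abs(B[...,0])<110)&(abs(B[...,1])<50);X=B[m]
    print(n,'horn',X.min(0),X.max(0),'handle z',np.median(X[X[:,0]<-30][:,2]),'spoon z',np.median(X[X[:,0]>0][:,2]))
E
```

```text
ltin top circ 485.7 107.8 d 64.1 mean [485.9 107.9] z 35.8
stin top circ 642.6 -118.3 d 43.9 mean [ 642.6 -118.4] z 29.2
wide top [552.   90.9] [251.  151.8] 6.3 mean [548.5  92.6] z 21.4
narrow top [ 569.  -112.9] [112.1 245. ] 86.7 mean [ 567.  -113.7] z 21.3
brush top [554.7  49.5] [149.6  45.8] 6.4 mean [553.6  49.5] z 53.5
top daub x -35 18 [-22.4  26.1  11.7]
top daub x -20 46 [-13.1  27.2  12.6]
top daub x -5 48 [ 2.3 26.8 17.1]
top daub x 10 48 [17.3 26.8 20.3]
top daub x 25 50 [32.5 27.  23.8]
top daub x 40 48 [48.  26.3 27.8]
top daub x 55 65 [64.3 26.7 33.3]
top daub x 70 105 [77.7 25.6 34.1]
top daub x 85 64 [90.  26.9 33.5]
xrange -93.59155037927124 97.78943541598412
top horn [-99.5 -20.7   4.6] [38.8 16.7 23.8] handle z 15.744729525171364 spoon z 15.685615929198704
scene daub x -35 1 [-20.1  20.6  13.9]
scene daub x -20 20 [-11.7  21.5  14.6]
scene daub x -5 22 [ 3.6 23.5 18.9]
scene daub x 10 22 [18.1 21.9 22.2]
scene daub x 25 24 [32.7 21.3 25.1]
scene daub x 40 25 [48.3 23.2 29.1]
scene daub x 55 23 [66.1 22.2 34.4]
scene daub x 70 76 [78.2 23.  35.6]
scene daub x 85 70 [92.  23.3 35.5]
scene daub x 100 1 [103.4  25.7  37.7]
xrange -20.121914290236493 103.42383906117942
scene horn [-97.1 -22.3   6.5] [58.4 14.3 33.3] handle z 17.55832014719372 spoon z 18.075202555224713
```

```bash
python3 -c "
from cell import *
print(ctrl.finish_job(),state()['clock'])"
```

```text
the job is handed in; nothing more can be done
the job is handed in; nothing more can be done
```

Both kits are made up and handed in with about 40 s on the clock: depth readings show all five pieces flat on the floors of their own trays, and the jar and mug were never touched.

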